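# Stopper the bottle and hold back the labeller's tensioner

### The arm

A 6-joint arm with a two-finger parallel gripper is mounted at the origin on the work surface. World frame = base frame: x ahead of the robot, y to its left, z up, the work surface at z = 0. Lengths are in m, angles in degrees, forces in N, time in s.
With the tool pointing down it reaches from about 0.3 to 1 m from the base axis. Payload 5.1 kg.
Tool frame: the origin (TCP) lies at the very end of the fingers, on their centre line; the grasp point (between the pads) lies 19 mm behind it (tcp_to_grasp is the z of the grasp point in the tool frame, in m); z points along the fingers, y is the line along which they close (so a half turn about z gives the same grasp; the last joint's range is limited). The gripper opens to 95 mm and grips with 3 to 60 N. Pads are 20 mm wide; open, the fingers measure 119 mm over their backs; the gripper's body (75 mm by 180 mm) begins 59 mm behind the grasp point.
Start: joints at [62.246, 7.093, 94.555, -0, 78.352, -4.733], TCP at [0.254, 0.598, 0.195] pointing down, gripper open.
Joint ranges: [-149.61, 149.61], [-58.7, 133.49], [1.44, 155.28], [-77.14, 257.14], [18.33, 153.61], [-166.67, 166.67]. Speed limits (degrees/s): [147.25, 147.25, 180, 180, 180, 180].

### API

Orientations are given as a 3x3 rotation matrix whose columns are the frame's x, y, z axes.
In Python, from bench import * gives the robot as it stands.
- The arm moves only by the tool apply_moves, never from a script. Its argument "targets" is a list of rows, each a list of 7 numbers: the shift along the world's x, y, z in mm, then the turn, a rotation vector about the world's x, y, z in degrees, then the opening, from 0 (shut) to 1 (fully open). A call has exactly 10 rows; each row is the pose to reach, as a shift and turn from the pose commanded when the call began; what a row does not reach only later rows make up. A row lasts 1/10 s, in which the tool goes at most 50 mm and 8.59 degrees, less where a joint would pass 70% of its speed; a pose out of reach is approached as far as the arm can. A call with a gripper value outside its range is refused whole. The fingers move at their own pace and stop on an object; the grip force is fixed at half the most. Time passes only in rows, so rows that repeat a pose let the fingers close, or fill a call up. It gives the time, the measured TCP pose, the force, the opening and the grip force at its end, in the units of the state.
- state(): the state, without advancing time (a new reading comes with each control period).
- camera(name): name is "scene" or "side" or "wrist"; returns a dict with "pixels" (420x560x3 uint8, blue, green, red), "camera_matrix" (3x3 intrinsics, pixels), "pose" (4x4, takes a point from camera to world coordinates). Camera axes: x right, y down, z forward; pixel columns grow to the right and rows downward; lengths in m; the calibration is good to about 2 mm. The wrist camera is an equidistant fisheye: a pixel r from the principal point sees the ray r / f radians off the axis. A picture is of the moment at which its call begins. There is no depth.
- hand_in(): hands the job in; it is judged then, once.
The state is a dict: "clock": time; "qpos": joint angles; "qvel": joint speeds; "effort": joint torques, N m; "ee_pos": TCP position; "eef_rot": TCP orientation; "contact_force": force on the tool from outside, world axes, zero at the start; "ft_torque": the same for the moment, N m; "finger_gap": finger opening in m; "gripper_force": force on a finger pad.
Only numpy, scipy, OpenCV 4.12 (cv2) and the standard library are available. Lean on these libraries where they do the work, as an engineer would, in place of code of your own. Each camera call takes 0.05 s, during which the arm holds its last target. There are 200 camera calls.

### The job

Get the labelling machine ready for threading: first take the black stopper with the stout cylindrical knob out of the wooden rest and set it fully down into the neck of the open amber bottle standing in the machine's cup, and let go of it. Then push the machine's sprung tensioner arm, by the upright roller at its end, back past its ratchet click and on until it meets its stop, and finish while still holding it there: it springs forward if you let go. Leave the bottle in its cup and the dropper, the small white pot and the capped bottle beside the rest where they stand.

Things in the scene. Friction and masses are not known exactly. Their poses are not given: they have to be found in the camera images.
- stopper: The stopper, black, 57 mm tall, loose. Origin: centre of the lower end of its plug, z up along its axis. Plug z 0 to 26 mm, tapering from 24 mm diameter at the top to 18 mm at the bottom; round flange 37 mm diameter, z 26 to 31 mm; cylindrical grip knob 26 mm diameter, z 31 to 57 mm. About 35 g. At the start it hangs upright by its flange in one of the two holes of the wooden rest (either one).
- stopper_seat (a point): Centre of the underside of the stopper's flange (26 mm above the stopper's origin). It comes to the bottle mouth when the stopper is fully down.
- rest: Wooden block 150 (x) x 70 (y) x 40 mm high, fixed on the table. Origin: centre of its underside, its long side along its own x. Two 29 mm holes on its centre line, 37.5 mm either side of the centre along x: one holds the stopper, the other the dropper.
- dropper: A dropper in the other hole of the rest: a black collar 37 mm diameter with a slender rubber bulb (17 mm thick, 38 mm high) on it; 69 mm tall in all, its collar's underside 26 mm above its origin. To be left alone.
- bottle: Open amber glass bottle, loose (about 320 g), standing upright in the machine's cup. Body 66 mm diameter, neck 37 mm outside diameter from z 95 to 135 mm. Origin: centre of its underside.
- bottle_mouth (a point): Centre of the bottle's rim, 135 mm above its underside and 155 mm above the table. The neck's bore is 27 mm wide and 40 mm deep.
- labeller: The labelling machine's base: grey plate 220 (x) x 360 (y) mm, top 20 mm above the table, fixed. Origin on the table under its middle; its x axis points to its back, away from the robot, y to its left. Bottle cup (81 mm outside, 42 mm high above the table) centred at x 0, y -125 mm. The tensioner arm's pivot stands at x 0, y -20 mm. A low label roll, a pawl housing and a stop post (all lower than 66 mm above the table) stand on it.
- pivot (a point): Point on the tensioner arm's vertical pivot axis, 100 mm above the table.
- tensioner (a joint): Angle of the tensioner arm about its vertical pivot (rad), 0 at its rest position, growing as the roller is pushed towards the back (+x of the machine); hard stop at 0.70. A spring always pushes it to 0: about 3 N at the roller at the start of the travel, 11 N at the stop. The ratchet click is at 0.54: before it a pawl adds up to about 3 N, beyond it the pawl helps. The click does not lock the arm.
- roller (a point): Middle of the upright idler roller at the arm's end, 100 mm above the table and 140 mm from the pivot axis. Roller 24 mm diameter, from 62 to 135 mm above the table (with a 28 mm cap on its top 5 mm); below it the flat arm, 46 to 58 mm above the table. In the machine's frame the roller stands at x -48, y +112 mm at joint 0, and at x +48, y +112 mm at joint 0.70, going round the pivot at x 0, y -20 mm.
- pawl (a joint): Travel of the small sprung pawl slider behind the pivot (m): a tooth on the arm pushes it back by about 0.004 as the arm comes to the click (0.54 rad), and it springs forward beyond it.
- pot: Small white pot, 36 mm diameter, 42 mm high, standing on the machine's plate near its front edge. Origin under its centre. To be left alone.
- spare: Capped amber bottle, 54 mm diameter, 115 mm high, beside the wooden rest. Origin under its centre. To be left alone.
There are look-alikes about, which are no part of the job. Leave any green or red look-alike of the stopper alone.

How it is judged:
By the outcome, as a careful person would: the job done as asked, in the order asked, and still so for the second after the job is handed in, while the arm keeps its last pose, push and grip.
It also fails if it takes over 56 s, if anything falls off the work surface, if the arm or the gripper's body presses on something with over 40 N, if the wrist force passes 120 N, or if a joint passes its speed limit or range.

## Working session

There is one attempt and no reset: what is moved stays moved. The work goes in short steps, Python scripts to look and compute and a tool call to move; the robot and the scene stay as the last step left them, time stands still between calls to the robot, and variables do not carry over. Pictures are saved under pics/ and viewed, at most 10 in all, crops included, and the job is handed in when it is done.

Besides the shell and the picture viewer there is one more tool, called after "Emit:" as name(argument=value, ...), one argument or row to a line, values as JSON. apply_moves: Moves the arm, as the interface text tells. Its arguments: {"type":"object","properties":{"targets":{"type":"array"}},"required":["targets"]}

```bash
mkdir -p pics; cat > h.py <<'E'
from bench import *
import numpy as np, cv2, json
def snap(n,f):
    c=camera(n); cv2.imwrite(f'pics/{f}.png',c['pixels']); np.savez(f'pics/{f}.npz',K=c['camera_matrix'],P=c['pose'],px=c['pixels']); return c
def ray(f,u,v,fish=False):
    d=np.load(f'pics/{f}.npz');K=d['K'];P=d['P']
    x=(u-K[0,2])/K[0,0];y=(v-K[1,2])/K[1,1]
    if fish:
        r=np.hypot(x,y); s=np.sin(r)/r if r>1e-9 else 1; r_=np.array([x*s,y*s,np.cos(r)])
    else: r_=np.array([x,y,1.])
    r_=P[:3,:3]@r_; return P[:3,3],r_/np.linalg.norm(r_)
def tri(*rays):
    A=np.zeros((3,3));b=np.zeros(3)
    for o,d in rays:
        M=np.eye(3)-np.outer(d,d);A+=M;b+=M@o
    p=np.linalg.solve(A,b); return p,[np.linalg.norm((np.eye(3)-np.outer(d,d))@(p-o))*1e3 for o,d in rays]
def atz(r,z): o,d=r; return o+d*(z-o[2])/d[2]
E
python3 - <<'E'
from h import *
for n in('scene','side','wrist'):
    c=snap(n,n+'0');print(n,c['camera_matrix'].round(1).tolist(),c['pose'].round(3).tolist())
s=state();print(s)
E
```

```text
scene [[462.3, 0.0, 282.4], [0.0, 462.3, 216.3], [0.0, 0.0, 1.0]] [[0.584, 0.664, -0.467, 0.925], [0.812, -0.472, 0.344, -0.426], [0.008, -0.58, -0.814, 0.903], [0.0, 0.0, 0.0, 1.0]]
side [[454.3, 0.0, 276.9], [0.0, 454.3, 213.1], [0.0, 0.0, 1.0]] [[-0.994, -0.057, 0.093, 0.408], [-0.109, 0.502, -0.858, 0.751], [0.002, -0.863, -0.506, 0.623], [0.0, 0.0, 0.0, 1.0]]
wrist [[325.2, 0.0, 279.9], [0.0, 325.2, 208.8], [0.0, 0.0, 1.0]] [[0.391, 0.891, 0.231, 0.19], [0.921, -0.377, -0.101, 0.625], [-0.002, 0.252, -0.968, 0.384], [0.0, 0.0, 0.0, 1.0]]
{'clock': 0.15, 'qpos': array([ 6.22464766e+01,  7.12474476e+00,  9.46160009e+01,  2.12191398e-03,
        7.83542227e+01, -4.73356904e+00]), 'qvel': array([ 0.08978732, -0.03350213, -0.25372907,  0.00080575, -0.12594517,
        0.0227543 ]), 'effort': array([ 7.16469858e-04, -4.18192756e+01, -3.60470366e+01,  7.74670648e-02,
        4.68960742e-02, -1.10203930e-04]), 'ee_pos': array([0.2539552 , 0.59774496, 0.19357248]), 'eef_rot': array([[-9.20365714e-01,  3.91057933e-01, -8.03949839e-04],
       [ 3.91058721e-01,  9.20364588e-01, -1.44993703e-03],
       [ 1.72917584e-04, -1.64886393e-03, -9.99998626e-01]]), 'contact_force': array([-0.66372697,  0.35327951, -0.25118786]), 'ft_torque': array([-0.03423147,  0.00757308, -0.00108633]), 'gripper_force': 0.0, 'finger_gap': 0.09498278222944453}
```

View pics/scene0.png

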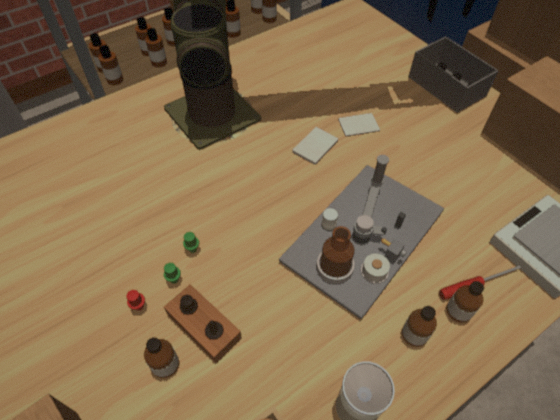

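View pics/side0.png

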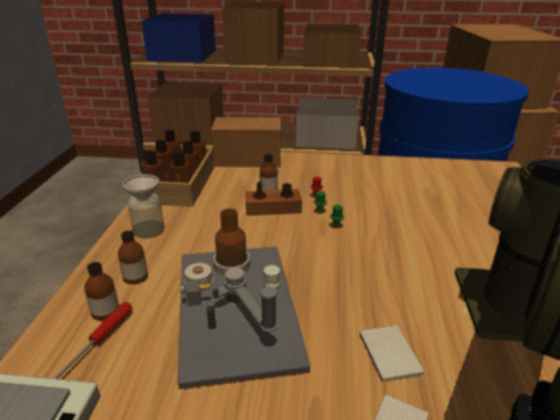

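The scene view shows the rest at about (202,322), with items at (187,303) and (214,329), and the machine at about (362,240) with the bottle neck at (342,237) and roller at (380,165). The side view shows the same things: rest (273,200), bottle (231,220), roller (268,305). I'll enlarge both.

```bash
python3 - <<'E'
from h import *
a=cv2.imread('pics/scene0.png');b=cv2.imread('pics/side0.png')
def cr(im,u,v,w,h,s):return cv2.resize(im[v:v+h,u:u+w],None,fx=s,fy=s,interpolation=cv2.INTER_CUBIC)
# top-left: scene rest (150,270) 100x75 x4 ; top-right: side rest (230,150)100x75 x4 ; bottom-left scene machine (300,145)100x75... 
t=np.hstack([cr(a,150,280,100,75,4),cr(b,230,150,100,75,4)])
u=np.hstack([cr(a,300,150,133,100,3)[:, :400],cr(b,190,200,133,100,3)[:, :400]])
m=min(t.shape[1],u.shape[1]+2)
u=cv2.resize(u,(800,300))
cv2.imwrite('pics/c1.png',np.vstack([t,u]))
E
```

```text
(no output)
```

View pics/c1.png

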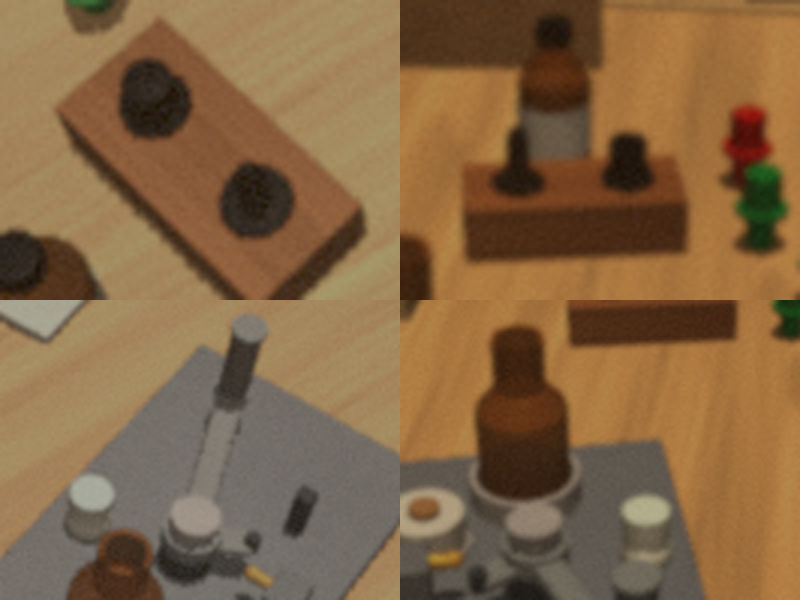

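```bash
python3 - <<'E'
from h import *
np.set_printoptions(precision=4,suppress=True)
S=lambda u,v:ray('scene0',u,v);D=lambda u,v:ray('side0',u,v)
for n,a,b in [('knobtop',(150+151/4,280+74/4),(230+229/4,150+139/4)),('flange',(150+155/4,280+103/4),(230+228/4,150+176/4)),
 ('bulb/dropper flange',(150+257/4,280+203/4),(230+118/4,150+181/4)),
 ('mouth',(341.6,233.3),(229.3,212.2)),('rollertop',(383,159.5),(269,291.7)),('pivot cap',(300+196/3,150+217/3),(190+134/3,200+220/3))]:
    print(n,*tri(S(*a),D(*b)))
for p in [(158,18),(57,108),(365,210)]: print('restcorner',atz(S(150+p[0]/4,280+p[1]/4),.04))
for p in [(282,257),(372,169),(443,211),(362,309)]: print('plate',atz(S(*p),.02))
print('pot',atz(S(300+91/3,150+193/3),.062), 'spare',atz(S(154,344),.115))
E
```

```text
knobtop [ 0.4991 -0.3411  0.0695] [np.float64(0.8788005912546984), np.float64(0.8788005912547635)]
flange [ 0.4994 -0.3441  0.0398] [np.float64(0.6144408736947087), np.float64(0.6144408736946217)]
bulb/dropper flange [ 0.5737 -0.3294  0.0391] [np.float64(1.0427580291367289), np.float64(1.0427580291368752)]
mouth [ 0.5929 -0.0393  0.1526] [np.float64(1.1737309091099162), np.float64(1.1737309091099573)]
rollertop [0.4847 0.1753 0.1321] [np.float64(1.6782469942697538), np.float64(1.6782469942696248)]
pivot cap [0.5664 0.0614 0.0751] [np.float64(1.5427042728245932), np.float64(1.5427042728246714)]
restcorner [ 0.4593 -0.3195  0.04  ]
restcorner [ 0.474  -0.3852  0.04  ]
restcorner [ 0.6086 -0.2885  0.04  ]
plate [ 0.5074 -0.1182  0.02  ]
plate [0.4304 0.218  0.02  ]
plate [0.6265 0.2666 0.02  ]
plate [ 0.703  -0.0563  0.02  ]
pot [0.5004 0.0199 0.062 ] spare [ 0.5653 -0.4355  0.115 ]
```

View pics/wrist0.png

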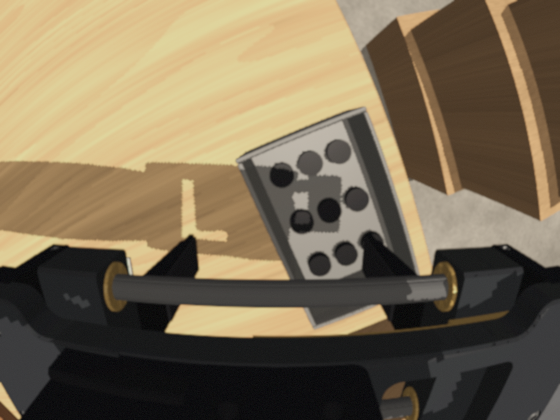

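The wrist view shows only the grey box with look-alikes, not the job. The measured heights fit: knob top at 0.0695 (expected 0.071), mouth at 0.153 (0.155), roller top at 0.132 (0.135). The stopper is at (0.499,-0.343) and the rest's yaw is about 11.5°. Moving over there.

Emit:
apply_moves(
  targets=[
    [130,-450,50,0,0,-75,1],
    [130,-450,50,0,0,-75,1],
    [130,-450,50,0,0,-75,1],
    [130,-450,50,0,0,-75,1],
    [130,-450,50,0,0,-75,1],
    [130,-450,50,0,0,-75,1],
    [130,-450,50,0,0,-75,1],
    [130,-450,50,0,0,-75,1],
    [130,-450,50,0,0,-75,1],
    [130,-450,50,0,0,-75,0.7],
  ],
)

```text
clock: 1.15
ee_pos: [0.3848, 0.1451, 0.2451]
eef_rot: [[0.145, 0.989, 0.001], [0.989, -0.145, -0.001], [-0.0, 0.002, -1.0]]
contact_force: [-0.3, 0.5, -0.0]
finger_gap: 0.0913
gripper_force: 0.0
```

Emit:
apply_moves(
  targets=[
    [114,-489,-45,0,0,-70,0.7],
    [114,-489,-45,0,0,-70,0.7],
    [114,-489,-45,0,0,-70,0.7],
    [114,-489,-45,0,0,-70,0.7],
    [114,-489,-45,0,0,-70,0.7],
    [114,-489,-45,0,0,-70,0.7],
    [114,-489,-45,0,0,-70,0.7],
    [114,-489,-45,0,0,-70,0.7],
    [114,-489,-45,0,0,-70,0.7],
    [114,-489,-45,0,0,-70,0.7],
  ],
)

```text
clock: 2.15
ee_pos: [0.4972, -0.3389, 0.1993]
eef_rot: [[0.978, 0.207, -0.0], [0.207, -0.978, 0.0], [-0.0, -0.0, -1.0]]
contact_force: [0.8, 0.1, 1.1]
finger_gap: 0.0668
gripper_force: 0.0
```

```bash
python3 - <<'E'
from h import *
snap('wrist','w1');s=state();print(s['ee_pos'],s['eef_rot'].round(3).tolist(),s['qpos'].round(1))
c=snap('wrist','w1b')
from h import *
P=c['pose'];K=c['camera_matrix']
for p in [(.4992,-.343,.071),(.4992,-.343,.045),(.574,-.329,.045),s['ee_pos']]:
    q=P[:3,:3].T@(np.array(p)-P[:3,3]);r=np.hypot(*q[:2]);t=np.arctan2(r,q[2])
    print(p,K[0,2]+K[0,0]*t*q[0]/r,K[1,2]+K[1,1]*t*q[1]/r)
E
```

```text
[ 0.49741339 -0.34503615  0.19711692] [[0.979, 0.203, -0.002], [0.203, -0.979, -0.003], [-0.002, 0.003, -1.0]] [-39.7   1.4 100.3  -0.2  78.2  38.6]
(0.4992, -0.343, 0.071) 277.3050660007761 195.79441220115154
(0.4992, -0.343, 0.045) 277.421408116479 190.57266558814808
(0.574, -0.329, 0.045) 278.81563990538694 119.29920869583923
[ 0.49741339 -0.34503615  0.19711692] 278.96470697366476 242.78499294290603
```

View pics/w1.png

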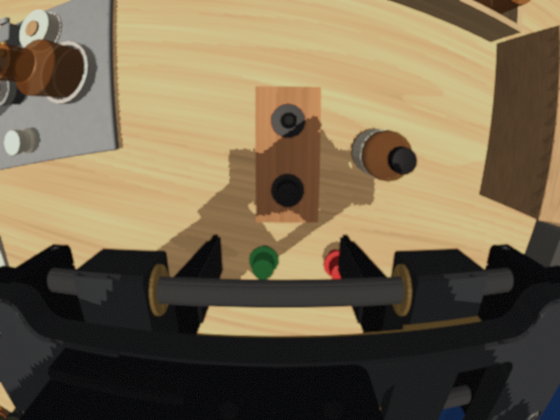

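The wrist view shows the stopper at about (288,190), the slender dropper at (288,120), and the spare at (385,155). The stopper is some 10 px off prediction, but the arm was still settling, so I'll check with the settled image.

```bash
python3 - <<'E'
from h import *
np.set_printoptions(precision=4,suppress=True)
for f in('w1','w1b'):
    g=np.load(f'pics/{f}.npz')['px'].max(2)
    n,l,st,ce=cv2.connectedComponentsWithStats(((g<52)).astype('uint8')[60:235,250:330].copy())
    for i in range(1,n):
        if st[i,4]>60:
            u,v=ce[i]+[250,60];print(f,st[i],u,v,atz(ray(f,u,v,True),.045),atz(ray(f,u,v,True),.058))
a=np.load('pics/w1b.npz')['px'];cv2.imwrite('pics/c2.png',cv2.resize(a[80:240,240:340],None,fx=3.7,fy=3.7,interpolation=cv2.INTER_CUBIC))
print(state()['ee_pos'])
E
```

```text
w1 [ 31  53  24  24 341] 291.26099706744867 124.13782991202346 [ 0.5717 -0.3359  0.045 ] [ 0.5715 -0.3354  0.058 ]
w1 [ 21 114  33  33 810] 287.09753086419755 189.96296296296296 [ 0.5016 -0.3465  0.045 ] [ 0.504  -0.3456  0.058 ]
w1b [ 24  51  17  16 200] 281.595 118.75 [ 0.5752 -0.3317  0.045 ] [ 0.5749 -0.3317  0.058 ]
w1b [ 15 113  33  33 820] 280.9987804878049 189.1060975609756 [ 0.5016 -0.3464  0.045 ] [ 0.5041 -0.3458  0.058 ]
[ 0.4967 -0.3412  0.1972]
```

View pics/c2.png

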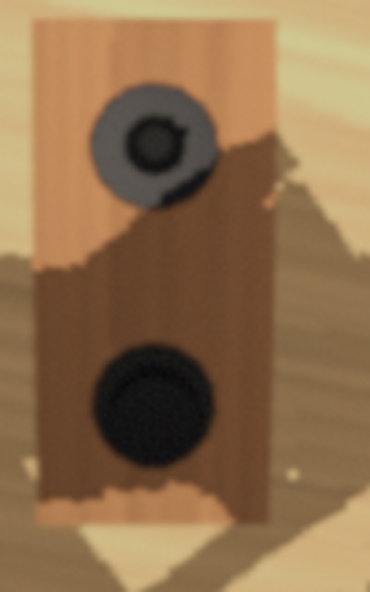

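Emit:
apply_moves(
  targets=[
    [3,-4,-35,0,0,0,0.7],
    [3,-4,-75,0,0,0,0.7],
    [3,-4,-110,0,0,0,0.7],
    [3,-4,-130,0,0,0,0.7],
    [3,-4,-143,0,0,0,0.7],
    [3,-4,-150,0,0,0,0.7],
    [3,-4,-150,0,0,0,0.7],
    [3,-4,-150,0,0,0,0],
    [3,-4,-150,0,0,0,0],
    [3,-4,-150,0,0,0,0],
  ],
)

```text
clock: 3.25
ee_pos: [0.501, -0.3414, 0.0513]
eef_rot: [[0.978, 0.208, 0.002], [0.208, -0.978, -0.001], [0.001, 0.002, -1.0]]
contact_force: [-0.0, 0.5, 0.2]
finger_gap: 0.0477
gripper_force: 0.0
```

Emit:
apply_moves(
  targets=[
    [0,0,0,0,0,0,0],
    [0,0,0,0,0,0,0],
    [0,0,0,0,0,0,0],
    [0,0,0,0,0,0,0],
    [0,0,0,0,0,0,0],
    [0,0,0,0,0,0,0],
    [0,0,0,0,0,0,0],
    [0,0,0,0,0,0,0],
    [0,0,0,0,0,0,0],
    [0,0,0,0,0,0,0],
  ],
)

```text
clock: 4.25
ee_pos: [0.501, -0.3415, 0.0512]
eef_rot: [[0.978, 0.207, 0.002], [0.207, -0.978, -0.001], [0.001, 0.002, -1.0]]
contact_force: [-0.5, -0.4, 5.9]
finger_gap: 0.0005
gripper_force: 3.4
```

The fingers shut with nothing between them. Looking.

```bash
python3 - <<'E'
from h import *
a=snap('scene','s2')['pixels'];b=snap('side','d2')['pixels'];w=snap('wrist','w2')['pixels']
def cr(im,u,v,w,h,W,H):return cv2.resize(im[v:v+h,u:u+w],(W,H),interpolation=cv2.INTER_CUBIC)
cv2.imwrite('pics/c3.png',np.vstack([np.hstack([cr(a,140,260,120,90,400,300),cr(b,220,140,120,90,400,300)]),cr(w,180,80,240,90,800,300)]))
print(state()['ee_pos'],state()['contact_force'])
E
```

```text
[ 0.50095501 -0.34146526  0.05114766] [-0.48190162 -0.43666567  6.27341585]
```

View pics/c3.png

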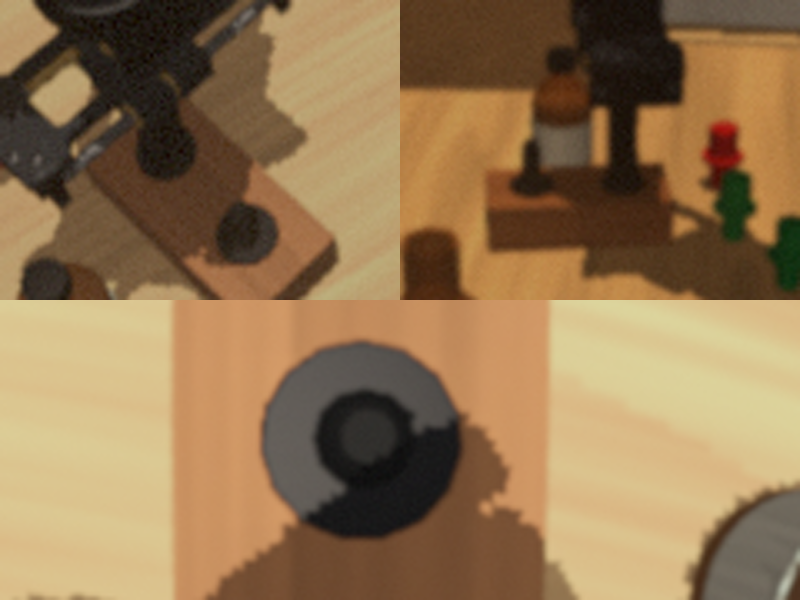

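```bash
python3 - <<'E'
from h import *
w=np.load('pics/w2.npz')['px'][130:310,170:390]
w=np.clip(w.astype(float)*2,0,255).astype('uint8')
cv2.imwrite('pics/c4.png',cv2.resize(w,None,fx=3.3,fy=3.3,interpolation=cv2.INTER_CUBIC))
E
```

```text
(no output)
```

View pics/c4.png

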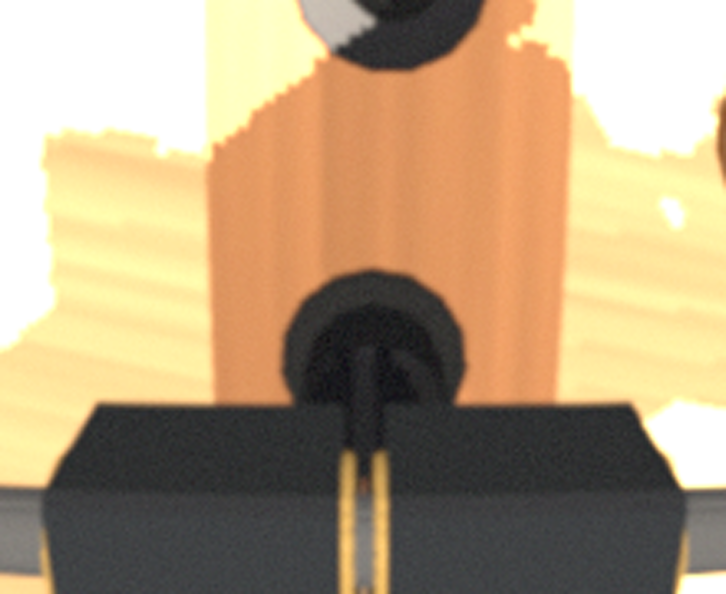

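The shut fingers appear to stand over the knob. I'll open, rise and recheck.

Emit:
apply_moves(
  targets=[
    [0,0,0,0,0,0,0.7],
    [0,0,0,0,0,0,0.7],
    [0,0,0,0,0,0,0.7],
    [0,0,0,0,0,0,0.7],
    [0,0,0,0,0,0,0.7],
    [0,0,30,0,0,0,0.7],
    [0,0,70,0,0,0,0.7],
    [0,0,110,0,0,0,0.7],
    [0,0,110,0,0,0,0.7],
    [0,0,110,0,0,0,0.7],
  ],
)

```text
clock: 5.4
ee_pos: [0.5005, -0.3407, 0.1604]
eef_rot: [[0.978, 0.208, 0.001], [0.208, -0.978, -0.0], [0.001, 0.001, -1.0]]
contact_force: [0.3, 0.9, -0.3]
finger_gap: 0.066
gripper_force: 0.0
```

```bash
python3 - <<'E'
from h import *
np.set_printoptions(precision=4,suppress=True)
a=snap('scene','s3')['pixels'];b=snap('side','d3')['pixels'];w=snap('wrist','w3')['pixels']
def cr(im,u,v,w,h,W,H):return np.clip(1.7*cv2.resize(im[v:v+h,u:u+w],(W,H),interpolation=cv2.INTER_CUBIC).astype(float),0,255)
cv2.imwrite('pics/c5.png',np.hstack([np.vstack([cr(a,160,280,80,60,400,300),cr(b,245,160,80,60,400,300)]),cr(w,230,100,100,150,400,600)]))
s=state();print(s['ee_pos'],s['contact_force'],s['finger_gap'])
E
```

```text
[ 0.4991 -0.3397  0.1572] [-0.1014 -0.2644  0.8629] 0.06633043732725899[ WARN:0@1.415] global loadsave.cpp:1063 imwrite_ Unsupported depth image for selected encoder is fallbacked to CV_8U.
```

View pics/c5.png

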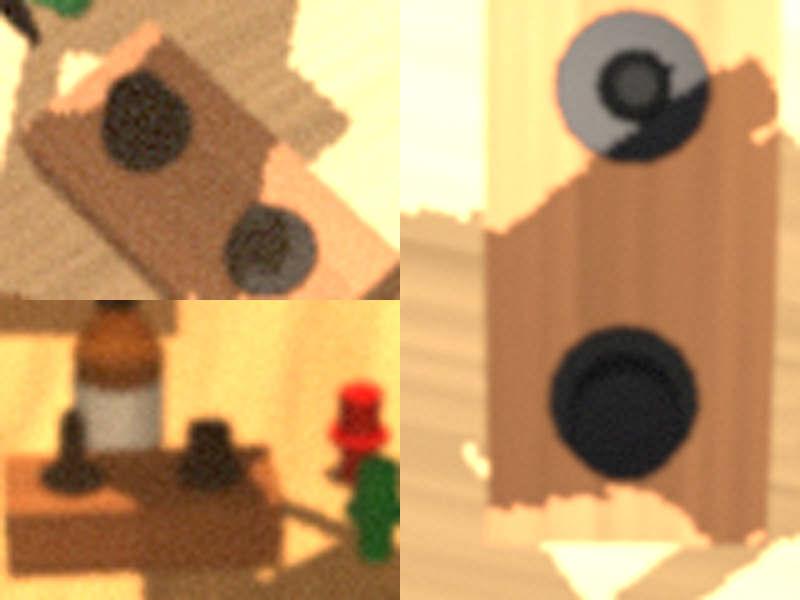

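```bash
python3 - <<'E'
from h import *
np.set_printoptions(precision=4,suppress=True)
def proj(f,p):
    d=np.load(f'pics/{f}.npz');P=d['P'];K=d['K'];q=P[:3,:3].T@(np.array(p)-P[:3,3]);r=np.hypot(*q[:2]);t=np.arctan2(r,q[2]);return np.array([K[0,2]+K[0,0]*t*q[0]/r,K[1,2]+K[1,1]*t*q[1]/r])
tx=np.array([.978,.207,0]);ty=np.array([.207,-.978,0])
for f,tc in(('w2',[.501,-.3415,.0512]),('w3',[.4991,-.3397,.1572])):
    print(f,np.load(f'pics/{f}.npz')['P'][:3,3],'tcp',proj(f,tc),'front',proj(f,np.array(tc)+.01*tx))
    for c in([.5005,-.345],):
        for n,r,z in(('flange',.0185,.045),('knob',.013,.071)):
            C=np.array([*c,z]);print(n,[proj(f,C+r*v).round(1).tolist() for v in(tx,-tx,ty,-ty)])
g=np.load('pics/w2.npz')['px'].max(2)
print(g[200:262:2,262:302:2])
E
```

```text
w2 [ 0.571  -0.3267  0.2421] tcp [279.0319 242.7509] front [279.036  227.5682]
flange [[284.3, 213.5], [284.0, 267.1], [312.7, 241.0], [255.6, 241.1]]
knob [[285.0, 235.4], [284.7, 277.2], [307.6, 256.8], [262.0, 256.9]]
w3 [ 0.5701 -0.3258  0.3482] tcp [278.8086 242.6459] front [278.8092 227.512 ]
flange [[285.3, 181.8], [285.1, 219.3], [304.5, 200.9], [265.9, 200.8]]
knob [[285.7, 193.2], [285.5, 221.8], [300.3, 207.7], [270.9, 207.6]]
[[115 117 115 107 106 108 107 108 109 108 110 112 113 113 109 109 109 111
  113 113]
 [116 117 115 107 105 107 108 108 107 108 109 112 114 113 110 109 110 111
  112 113]
 [116 118 114 107 107 107 107 108 107 108 109 111 114 112 110 109 107 110
  112 114]
 [115 116 114 107 105 107 106 108 106 106 109 111 113 113 110 109 108 110
  111 114]
 [115 116 113 107 106 106 107 107 106 108 108 112 114 112 110 109 108 110
  112 113]
 [115 116 113 106 105 106 106 107 103 100  98 102 109 110 109 109 109 109
  111 113]
 [115 116 114 108 104  98  87  78  64  48  39  45  59  73  79  86  98 108
  112 112]
 [115 116 114 102  71  47  33  28  23  26  26  24  24  26  26  
[... 1277 characters left out ...]
  21  20
   22  21]
 [ 20  14  13  17  13  14  12  14  22  23  23  15  15  10  10  11  16  20
   21  20]
 [ 20  16  14  14  14  14  15  17  20  21  20  18  16  14  14  15  18  19
   21  20]
 [ 16  14  17  13  13   9  17  16  21  19  21  16  13  13  14  12  12  15
   21  19]
 [ 24  21  20  19  21  17  14  18  22  19  21  17  16  21  18  18  21  19
   22  23]
 [ 27  25  24  24  23  26  18  12  18  20  22  14  21  25  22  26  25  24
   25  23]
 [ 25  25  23  24  25  24  19  18  20  22  19  15  22  23  24  26  28  25
   26  25]
 [ 24  25  22  25  26  25  19  16  22  19  20  17  20  25  24  25  24  22
   23  25]
 [ 24  26  25  23  24  24  20  17  23  21  20  15  16  24  25  24  24  25
   27  23]]
```

```bash
python3 - <<'E'
from h import *
def proj(f,p):
    d=np.load(f'pics/{f}.npz');P=d['P'];K=d['K'];q=P[:3,:3].T@(np.array(p)-P[:3,3]);r=np.hypot(*q[:2]);t=np.arctan2(r,q[2]);return np.array([K[0,2]+K[0,0]*t*q[0]/r,K[1,2]+K[1,1]*t*q[1]/r])
tx=np.array([.978,.207,0]);ty=np.array([.207,-.978,0]);tc=np.array([.4991,-.3397,.1572])
for up in(0,.01,.02):
    for s in(-1,1):print(up,s,[proj('w3',tc+up*np.array([0,0,1])+x*tx+s*.0332*ty).round(1).tolist() for x in(.01,-.01)])
g=np.load('pics/w3.npz')['px'].max(2)
for v in range(220,262,3):
    print(v,''.join('#' if x<45 else '+' if x<80 else '.' for x in g[v,180:384:2]))
E
```

```text
0 -1 [[225.6, 227.2], [227.2, 256.7]]
0 1 [[332.1, 227.4], [330.5, 257.0]]
0.01 -1 [[222.9, 232.4], [224.7, 263.1]]
0.01 1 [[334.6, 232.7], [332.8, 263.4]]
0.02 -1 [[219.9, 238.1], [222.0, 270.1]]
0.02 1 [[337.4, 238.4], [335.3, 270.4]]
220 ......................................................+...............................................
223 ......................................................................................................
226 ......................................................................................................
229 ......................................................................................................
232 ......................................................................................................
235 .................++...................................................................................
238 ................####+............................................................###..................
241 ..............+#####+............................................................####+................
244 ............+#######+............................................................#######..............
247 ...........#########+...........................................................+########+............
250 .........+###########...........................................................+##########...........
253 ........#############...........................................................+###########..........
256 .......##############...........................................................#############+........
259 .....+###############...........................................................###############.......
```

The open fingertips in the picture sit about 19 mm short of the reported TCP. That fits the fingers closing on top of the knob, so I must go 20 mm lower. I also turn −40° so the gripper body clears the spare bottle.

Emit:
apply_moves(
  targets=[
    [2,-4,0,0,0,-8,0.6],
    [2,-4,0,0,0,-16,0.6],
    [2,-4,0,0,0,-24,0.6],
    [2,-4,0,0,0,-32,0.6],
    [2,-4,-10,0,0,-40,0.6],
    [2,-4,-40,0,0,-40,0.6],
    [2,-4,-70,0,0,-40,0.6],
    [2,-4,-85,0,0,-40,0.6],
    [2,-4,-85,0,0,-40,0.6],
    [2,-4,-85,0,0,-40,0.6],
  ],
)

```text
clock: 6.55
ee_pos: [0.5023, -0.3448, 0.0748]
eef_rot: [[0.883, -0.47, -0.001], [-0.47, -0.883, 0.001], [-0.001, -0.0, -1.0]]
contact_force: [0.4, -0.3, 0.6]
finger_gap: 0.0574
gripper_force: 0.0
```

```bash
python3 - <<'E'
from h import *
w=snap('wrist','w4')['pixels'];s=state();print(s['ee_pos'],s['contact_force'],s['finger_gap'])
g=w.max(2)
for v in range(205,290,3):
    print(v,''.join('#' if x<20 else '%' if x<35 else '+' if x<80 else '.' for x in g[v,190:374:2]))
E
```

```text
[ 0.50294552 -0.34532134  0.07602917] [0.60534041 0.05411429 0.89127389] 0.05729178602085922
205 .........................................+++++++++..........................................
208 .......................................+%%%%%%%%%%%%+.......................................
211 .....................................+%%%%%%%%%%%%%%%%+.....................................
214 ....................................+%%%%%%%%%#%%%%%%%%%....................................
217 ...................................+%%%%%#%###%#%##%%%%%+...................................
220 ..................................+%%%%%#%###%######%%%%%+..................................
223 ..................................+%%%%####%%%#%%%####%%%%..................................
226 ..................................%%%%%#%%%%%%%%%%%%###%%%+.................................
229 .................................+%%%%%%%%%%%%%%%%%%%%#%%%+.................................
232 ..................................+%%%%%%%%%%%%%%%%%%%#%%%+.................................
235 .................+...............
[... 1105 characters left out ...]
%%%%%#%%%########+...
271 .##########%%%##%%%%...................................................%%%%%%%%%#######%#%..
274 ##########%%%%#%%%%+...................................................+%%%%#%%%%##########.
277 %%%%%%%%%%%%%%%%%%%.....................................................%%%%%%%%%%%%%%%%%%%%
280 ++++++++++++++++++++++++++++++++++++++++............++++++++++++++++++++++++++++++++++++++++
283 ++++++++++++++++++++++++++++++++++++++++++++++++++++++++++++++++++++++++++++++++++++++++++++
286 ++++++++++++++++++++++++++++++++++++++++++++++++++++++++++++++++++++++++++++++++++++++++++++
289 ++++++++++++++++++++++++++++++++++++++++++++++++++++++++++++++++++++++++++++++++++++++++++++
```

The stopper is centred between the fingers. Descending and closing.

Emit:
apply_moves(
  targets=[
    [0,0,-15,0,0,0,0.6],
    [0,0,-30,0,0,0,0.6],
    [0,0,-40,0,0,0,0.6],
    [0,0,-45,0,0,0,0.6],
    [0,0,-45,0,0,0,0.6],
    [0,0,-45,0,0,0,0],
    [0,0,-45,0,0,0,0],
    [0,0,-45,0,0,0,0],
    [0,0,-45,0,0,0,0],
    [0,0,-45,0,0,0,0],
  ],
)

```text
clock: 7.6
ee_pos: [0.5025, -0.345, 0.0304]
eef_rot: [[0.883, -0.47, 0.001], [-0.47, -0.883, -0.001], [0.001, 0.0, -1.0]]
contact_force: [0.4, 0.5, 1.0]
finger_gap: 0.0257
gripper_force: 30.0
```

Emit:
apply_moves(
  targets=[
    [0,0,20,0,0,0,0],
    [0,0,50,0,0,0,0],
    [0,0,90,0,0,0,0],
    [0,0,130,0,0,0,0],
    [10,40,170,0,0,0,0],
    [25,80,190,0,0,0,0],
    [40,120,190,0,0,0,0],
    [50,160,190,0,0,0,0],
    [55,180,190,0,0,0,0],
    [57,190,190,0,0,0,0],
  ],
)

```text
clock: 8.6
ee_pos: [0.5596, -0.1528, 0.22]
eef_rot: [[0.884, -0.468, 0.0], [-0.468, -0.884, 0.0], [0.0, -0.0, -1.0]]
contact_force: [0.8, 0.2, -0.2]
finger_gap: 0.0256
gripper_force: 30.0
```

Emit:
apply_moves(
  targets=[
    [10,30,0,0,0,0,0],
    [20,65,0,0,0,0,0],
    [28,95,0,0,0,0,0],
    [33,110,0,0,0,0,0],
    [35,114,0,0,0,0,0],
    [35,114,0,0,0,0,0],
    [35,114,0,0,0,0,0],
    [35,114,0,0,0,0,0],
    [35,114,0,0,0,0,0],
    [35,114,0,0,0,0,0],
  ],
)

```text
clock: 9.6
ee_pos: [0.5942, -0.0414, 0.22]
eef_rot: [[0.882, -0.471, 0.0], [-0.471, -0.882, -0.0], [0.0, 0.0, -1.0]]
contact_force: [0.1, -0.2, -0.3]
finger_gap: 0.0253
gripper_force: 30.0
```

```bash
python3 - <<'E'
from h import *
def cr(im,u,v,w,h,W,H):return np.clip(1.5*cv2.resize(im[v:v+h,u:u+w],(W,H),interpolation=cv2.INTER_CUBIC).astype(float),0,255).astype('uint8')
a=snap('scene','s5')['pixels'];b=snap('side','d5')['pixels'];w=snap('wrist','w5')['pixels']
cv2.imwrite('pics/c6.png',np.hstack([np.vstack([cr(a,300,170,80,60,400,300)[:, :],cr(b,190,150,80,80,300,300)[:, :300].copy() if 0 else cr(b,185,155,80,60,400,300)]),cr(w,230,120,100,150,400,600)]))
s=state();print(s['ee_pos'],s['contact_force'],s['finger_gap'],s['qpos'])
E
```

```text
[ 0.59423994 -0.04101959  0.21995859] [-0.25111518 -0.32944728 -0.79347062] 0.025369418210262864 [-9.11112019e+00 -5.56102293e-01  1.00089167e+02 -8.05137199e-04
  8.04636885e+01  1.08927442e+02]
```

View pics/c6.png

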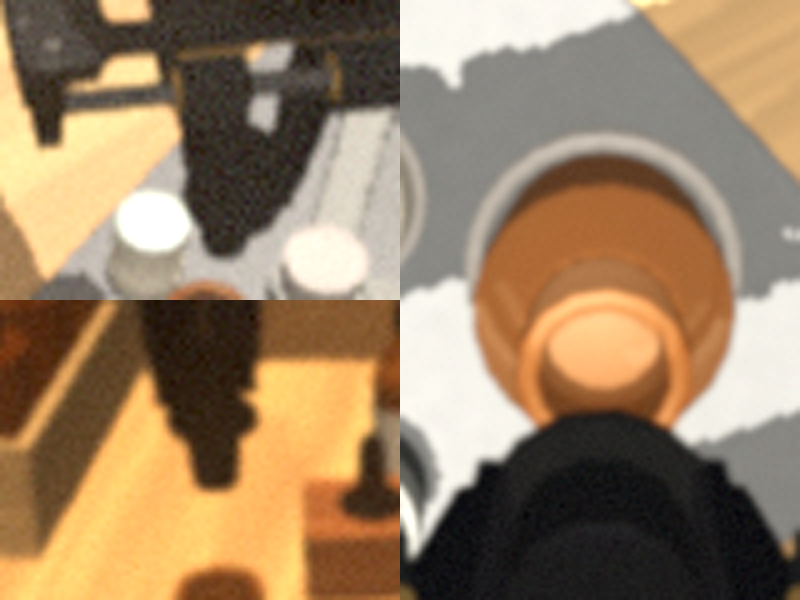

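```bash
python3 - <<'E'
from h import *
np.set_printoptions(precision=4,suppress=True)
tx=np.array([.882,-.471,0])
print('mouth w',atz(ray('w5',281.5,192,True),.155)-.0185*tx)
print('flange w',atz(ray('w5',283,223.2,True),.235)-.0185*tx)
# lateral inner bore check
print('plug',*tri(ray('scene0',344.8,218.2),ray('side0',228.2,190.6)))
# inner bore dark? refine rim edges in wrist row
g=np.load('pics/w5.npz')['px'].astype(int)
for v in(200,205,210,216): print(v,g[v,255:310,2].tolist())
print(g[180:232,282,2].tolist())
E
```

```text
mouth w [ 0.5942 -0.0424  0.155 ]
flange w [ 0.5927 -0.042   0.235 ]
plug [ 0.5926 -0.0388  0.2028] [np.float64(1.3067519100008511), np.float64(1.3067519100008576)]
200 [114, 115, 117, 121, 126, 125, 116, 112, 129, 157, 176, 183, 182, 178, 172, 169, 171, 176, 180, 182, 185, 186, 187, 187, 187, 187, 187, 186, 186, 185, 182, 181, 177, 173, 168, 164, 163, 165, 166, 165, 164, 160, 149, 128, 109, 105, 113, 119, 120, 116, 113, 111, 113, 121, 125]
205 [128, 121, 116, 113, 114, 124, 143, 163, 173, 173, 163, 153, 161, 174, 179, 181, 181, 181, 180, 181, 181, 181, 181, 182, 182, 182, 181, 181, 180, 180, 179, 179, 177, 177, 176, 175, 175, 175, 169, 153, 139, 149, 161, 160, 150, 133, 110, 103, 109, 115, 120, 125, 128, 127, 126]
210 [127, 130, 131, 129, 131, 139, 150, 153, 149, 137, 119, 108, 119, 142, 161, 172, 175, 175, 175, 175, 175, 175, 175, 175, 175, 175, 175, 175, 174, 174, 173, 174, 175, 177, 176, 174, 168, 158, 136, 113, 101, 108, 131, 146, 149, 145, 136, 128, 124, 127, 125, 122, 121, 119, 122]
216 [126, 122, 121, 120, 129, 141, 148, 150, 141, 120, 95, 85, 86, 90, 94, 98, 100, 102, 107, 116, 125, 137, 144, 147, 148, 151, 152, 151, 147, 141, 132, 124, 115, 108, 102, 99, 97, 95, 91, 86, 80, 88, 115, 140, 149, 147, 138, 128, 121, 119, 118, 123, 133, 148, 159]
[116, 117, 121, 120, 115, 114, 116, 117, 118, 117, 117, 125, 150, 177, 188, 184, 173, 171, 180, 186, 186, 186, 184, 184, 182, 181, 180, 178, 178, 176, 175, 174, 171, 171, 169, 166, 151, 126, 107, 98, 93, 81, 58, 30, 22, 25, 23, 24, 24, 25, 25, 24]
```

Stopper and mouth agree to about 1 mm in both the wrist and the scene/side measurements. Lowering.

Emit:
apply_moves(
  targets=[
    [1,0,-10,0,0,0,0],
    [1,0,-20,0,0,0,0],
    [1,0,-30,0,0,0,0],
    [1,0,-38,0,0,0,0],
    [1,0,-46,0,0,0,0],
    [1,0,-52,0,0,0,0],
    [1,0,-58,0,0,0,0],
    [1,0,-62,0,0,0,0],
    [1,0,-65,0,0,0,0],
    [1,0,-65,0,0,0,0],
  ],
)

```text
clock: 10.75
ee_pos: [0.5951, -0.0408, 0.1545]
eef_rot: [[0.883, -0.47, -0.001], [-0.47, -0.883, 0.0], [-0.001, 0.0, -1.0]]
contact_force: [0.1, 0.7, -0.5]
finger_gap: 0.0251
gripper_force: 30.0
```

Emit:
apply_moves(
  targets=[
    [0,0,-2,0,0,0,0],
    [0,0,-4,0,0,0,0],
    [0,0,-6,0,0,0,0],
    [0,0,-7,0,0,0,0],
    [0,0,-8,0,0,0,0],
    [0,0,-9,0,0,0,0],
    [0,0,-9,0,0,0,0],
    [0,0,-9,0,0,0,0],
    [0,0,-9,0,0,0,0],
    [0,0,-9,0,0,0,0],
  ],
)

```text
clock: 11.75
ee_pos: [0.5953, -0.0408, 0.146]
eef_rot: [[0.883, -0.47, 0.0], [-0.47, -0.883, -0.0], [0.0, -0.0, -1.0]]
contact_force: [-0.9, 0.1, -0.9]
finger_gap: 0.0257
gripper_force: 30.0
```

Emit:
apply_moves(
  targets=[
    [0,0,-0.5,0,0,0,0],
    [0,0,-1,0,0,0,0],
    [0,0,-1,0,0,0,0],
    [0,0,-1.5,0,0,0,0],
    [0,0,-1.5,0,0,0,0],
    [0,0,-2,0,0,0,0],
    [0,0,-2,0,0,0,0],
    [0,0,-2,0,0,0,0],
    [0,0,-2,0,0,0,0],
    [0,0,-2,0,0,0,0],
  ],
)

```text
clock: 12.75
ee_pos: [0.5958, -0.0409, 0.1454]
eef_rot: [[0.883, -0.47, 0.001], [-0.47, -0.883, -0.0], [0.001, -0.0, -1.0]]
contact_force: [-2.1, -0.4, 6.6]
finger_gap: 0.0255
gripper_force: 30.0
```

Contact came exactly at the expected seat height (flange at 0.155). Releasing and rising.

Emit:
apply_moves(
  targets=[
    [0,0,0,0,0,0,0.5],
    [0,0,0,0,0,0,0.5],
    [0,0,0,0,0,0,0.5],
    [0,0,0,0,0,0,0.5],
    [0,0,0,0,0,0,0.5],
    [0,0,10,0,0,0,0.5],
    [0,0,30,0,0,0,0.5],
    [0,0,60,0,0,0,0.5],
    [0,0,90,0,0,0,0.5],
    [0,0,90,0,0,0,0.5],
  ],
)

```text
clock: 13.75
ee_pos: [0.5982, -0.0412, 0.2408]
eef_rot: [[0.883, -0.47, 0.011], [-0.47, -0.883, -0.002], [0.01, -0.003, -1.0]]
contact_force: [0.2, 0.1, 0.8]
finger_gap: 0.0478
gripper_force: 0.0
```

```bash
python3 - <<'E'
from h import *
np.set_printoptions(precision=4,suppress=True)
s=state();print(s['ee_pos'],s['finger_gap'],s['contact_force'])
for n in('scene','side'):snap(n,n+'6')
w=snap('wrist','w6')['pixels']
g=w.max(2)
for v in range(170,270,3):
    print(v,''.join('#' if x<20 else '%' if x<40 else '+' if x<80 else '.' for x in g[v,200:364:2]))
g=np.load('pics/side6.npz')['px'].max(2)
print('side')
for v in range(180,240): print(v,''.join('#' if x<25 else '%' if x<45 else '+' if x<80 else '.' for x in g[v,205:260]))
E
```

```text
[ 0.5982 -0.0412  0.2408] 0.04779248845399078 [0.201  0.0612 0.7731]
170 ..............................+++.................++..............................
173 .............................++.....................+.............................
176 ..................................................................................
179 ..................................................................................
182 ..................................................................................
185 ..................................................................................
188 ..................................................................................
191 ..................................................................................
194 ....................................+%%%%%%+......................................
197 .................................+%%%%%%%%%%%%+...................................
200 ................................+%%%%%##%##%%%%%+.................................
203 ...............................+%%%###########%%%+....................
[... 4831 characters left out ...]
..+++++++++..++++.......................
229 .................++++.+++.+++.++.......................
230 ...................+++++..+++++........................
231 ......................+..+.............................
232 .......................................................
233 .......................................................
234 .......................................................
235 .......................................................
236 .......................................................
237 .......................................................
238 .......................................................
239 .......................................................
```

The stopper stands upright, its flange on the rim, with the bottle neck straight below it in the side view. Next is the tensioner: machine yaw is about 15°, pivot (0.566,0.061), roller (0.4855,0.1765) moving to (0.578,0.201) at the stop. I'll straddle the roller with the fingers along the push direction.

Emit:
apply_moves(
  targets=[
    [-60,120,0,0,0,75,0.55],
    [-60,120,0,0,0,75,0.55],
    [-60,120,0,0,0,75,0.55],
    [-60,120,0,0,0,75,0.55],
    [-60,120,0,0,0,75,0.55],
    [-60,120,0,0,0,75,0.55],
    [-60,120,0,0,0,75,0.55],
    [-60,120,0,0,0,75,0.55],
    [-60,120,0,0,0,75,0.55],
    [-60,120,0,0,0,75,0.55],
  ],
)

```text
clock: 14.9
ee_pos: [0.5343, 0.0792, 0.2319]
eef_rot: [[0.682, 0.731, -0.003], [0.731, -0.682, -0.0], [-0.002, -0.002, -1.0]]
contact_force: [-0.8, 0.7, 0.7]
finger_gap: 0.0522
gripper_force: 0.0
```

Emit:
apply_moves(
  targets=[
    [-50,98,0,0,0,58,0.55],
    [-50,98,0,0,0,58,0.55],
    [-50,98,0,0,0,58,0.55],
    [-50,98,0,0,0,58,0.55],
    [-50,98,0,0,0,58,0.55],
    [-50,98,0,0,0,58,0.55],
    [-50,98,0,0,0,58,0.55],
    [-50,98,0,0,0,58,0.55],
    [-50,98,0,0,0,58,0.55],
    [-50,98,0,0,0,58,0.55],
  ],
)

```text
clock: 15.9
ee_pos: [0.4851, 0.1771, 0.2335]
eef_rot: [[-0.256, 0.967, -0.001], [0.967, 0.256, -0.0], [0.0, -0.001, -1.0]]
contact_force: [1.3, 0.4, 0.5]
finger_gap: 0.0525
gripper_force: 0.0
```

```bash
python3 - <<'E'
from h import *
w=snap('wrist','w7')['pixels'];s=state();print(s['ee_pos'],s['eef_rot'].round(3).tolist(),s['finger_gap'])
d=np.load('pics/w7.npz');P=d['P'];K=d['K']
def proj(p):
    q=P[:3,:3].T@(np.array(p)-P[:3,3]);r=np.hypot(*q[:2]);t=np.arctan2(r,q[2]);return np.array([K[0,2]+K[0,0]*t*q[0]/r,K[1,2]+K[1,1]*t*q[1]/r]).round(1)
print('roller top pred',proj([.4855,.1765,.135]),'bottom',proj([.4855,.1765,.062]))
g=w.max(2)
for v in range(170,285,3):
    print(v,''.join(' .:-=+*#%@'[min(9,x//20)] for x in g[v,200:364:2]))
E
```

```text
[0.48516995 0.17713872 0.23362848] [[-0.257, 0.967, -0.0], [0.967, 0.257, -0.0], [0.0, -0.001, -1.0]] 0.052504083105149764
roller top pred [279.1 203.9] bottom [279.4 188.6]
170 @@@@@@@@@@@@@%@#####%####%##%#####***+**++++*++***+**+*##%%%%%%%%%%%%%%###########
173 *############**+=========================================++*###%%%%%%%%###########
176 *###########***+==============================================+#%%%#%%%#%#########
179 *###########****===============================================+#%###*+++====+####
182 ############****====================+==--========================++===========+###
185 ###########*****==================+=-::::::-==================================*###
188 #########@%#****===================-::::::::-=================================*###
191 #*#######@%*****===================:::----::-=================+**++===========####
194 #########@%*****==================--==+++==--==================#%%#+==========*###
197 *########@%*****===================+++++++++==================+#%%#+==========*###
200 *########@%*****+=================++++++++++++======
[... 1766 characters left out ...]
=#%%
263 @=              .=#%%%#%%%%%%%%%%%%%%%%%%%%%%%%%%+=++++++=+#%%%=               -*#
266 -                =#%%%%%%%%%%%%%%%%%%%%%%%%%%%%%%#++++++++++*##=     .          :*
269                  =#%%%%%%%%%%%%%%%%%%%%%%%%%%%%%%%*+##*#%%%*:.:.                 .
272                 .###%#%%%#%%%%%%%%%%%%%%%%%%%%%%%%##%%%%%%%#=::.                  
275            .    =@%##%##%%%%%%%%%%%%%%%%%%%%%%%%%%#+%%%%%%%%*=--.       .         
278 ................*%#*##############################+:*#%#++***+=-..................
281 ::::::::::::::::::::::::::::::::::::::::::::::::::::::::::::::::::::::::::::::::::
284 ::::::::::::::::::::::::::::::::::::::::::::::::::::::::::::::::::::::::::::::::::
```

The roller cap appears at (279,205), matching the prediction (279,204) and centred between the fingers. Descending around it.

Emit:
apply_moves(
  targets=[
    [0,0,-30,0,0,0,0.55],
    [0,0,-60,0,0,0,0.55],
    [0,0,-85,0,0,0,0.55],
    [0,0,-105,0,0,0,0.55],
    [0,0,-125,0,0,0,0.55],
    [0,0,-140,0,0,0,0.55],
    [0,0,-150,0,0,0,0.5],
    [0,0,-155,0,0,0,0.45],
    [0,0,-155,0,0,0,0.45],
    [0,0,-155,0,0,0,0.45],
  ],
)

```text
clock: 16.95
ee_pos: [0.486, 0.1774, 0.0798]
eef_rot: [[-0.258, 0.966, 0.001], [0.966, 0.258, 0.0], [-0.0, 0.001, -1.0]]
contact_force: [0.6, 0.7, -0.6]
finger_gap: 0.0427
gripper_force: 0.0
```

Emit:
apply_moves(
  targets=[
    [4,1,0,0,0,0,0.45],
    [7,2,0,0,0,0,0.45],
    [13,5,0,0,0,0,0.45],
    [20,9,0,0,0,0,0.45],
    [28,14,0,0,0,0,0.45],
    [34,16,0,0,0,0,0.45],
    [40,18,0,0,0,0,0.45],
    [46,20,0,0,0,0,0.45],
    [51,22,0,0,0,0,0.45],
    [51,22,0,0,0,0,0.45],
  ],
)

```text
clock: 17.95
ee_pos: [0.5343, 0.2004, 0.0784]
eef_rot: [[-0.258, 0.966, -0.006], [0.966, 0.258, 0.001], [0.003, -0.006, -1.0]]
contact_force: [-8.3, 2.9, 4.1]
finger_gap: 0.0426
gripper_force: 3.7
```

Emit:
apply_moves(
  targets=[
    [5,1,0,0,0,0,0.45],
    [10,2,0,0,0,0,0.45],
    [15,3,0,0,0,0,0.45],
    [20,4,0,0,0,0,0.45],
    [25,4,0,0,0,0,0.45],
    [30,5,0,0,0,0,0.45],
    [34,5,0,0,0,0,0.45],
    [38,5,0,0,0,0,0.45],
    [40,5,0,0,0,0,0.45],
    [40,5,0,0,0,0,0.45],
  ],
)

```text
clock: 18.95
ee_pos: [0.5736, 0.2054, 0.0777]
eef_rot: [[-0.258, 0.966, -0.007], [0.966, 0.258, 0.001], [0.003, -0.007, -1.0]]
contact_force: [-7.1, 3.3, 1.4]
finger_gap: 0.0425
gripper_force: 3.5
```

The force dropped past the click, so pressing on to the stop.

Emit:
apply_moves(
  targets=[
    [2,0,0,0,0,0,0.45],
    [3,0,0,0,0,0,0.45],
    [5,0,0,0,0,0,0.45],
    [6,0,0,0,0,0,0.45],
    [8,0,0,0,0,0,0.45],
    [9,0,0,0,0,0,0.45],
    [10,0,0,0,0,0,0.45],
    [10,0,0,0,0,0,0.45],
    [10,0,0,0,0,0,0.45],
    [10,0,0,0,0,0,0.45],
  ],
)

```text
clock: 19.95
ee_pos: [0.5832, 0.2056, 0.0777]
eef_rot: [[-0.258, 0.966, -0.008], [0.966, 0.258, 0.002], [0.004, -0.007, -1.0]]
contact_force: [-9.5, 4.1, 1.1]
finger_gap: 0.043
gripper_force: 3.8
```

Emit:
apply_moves(
  targets=[
    [1,0,0,0,0,0,0.45],
    [1,0,0,0,0,0,0.45],
    [2,0,0,0,0,0,0.45],
    [2,0,0,0,0,0,0.45],
    [3,0.5,0,0,0,0,0.45],
    [3,0.5,0,0,0,0,0.45],
    [3,0.5,0,0,0,0,0.45],
    [3,0.5,0,0,0,0,0.45],
    [3,0.5,0,0,0,0,0.45],
    [3,0.5,0,0,0,0,0.45],
  ],
)

```text
clock: 20.95
ee_pos: [0.5836, 0.2057, 0.0774]
eef_rot: [[-0.258, 0.966, -0.014], [0.966, 0.258, 0.0], [0.004, -0.014, -1.0]]
contact_force: [-15.6, 2.5, 5.8]
finger_gap: 0.043
gripper_force: 7.9
```

Emit:
apply_moves(
  targets=[
    [0.5,0,0,0,0,0,0.45],
    [1,0,0,0,0,0,0.45],
    [1.5,0,0,0,0,0,0.45],
    [2,0,0,0,0,0,0.45],
    [2,0,0,0,0,0,0.45],
    [2,0,0,0,0,0,0.45],
    [2,0,0,0,0,0,0.45],
    [2,0,0,0,0,0,0.45],
    [2,0,0,0,0,0,0.45],
    [2,0,0,0,0,0,0.45],
  ],
)

```text
clock: 21.95
ee_pos: [0.5837, 0.2057, 0.0772]
eef_rot: [[-0.258, 0.966, -0.019], [0.966, 0.258, -0.0], [0.005, -0.018, -1.0]]
contact_force: [-21.5, 2.3, 9.9]
finger_gap: 0.0429
gripper_force: 10.7
```

```bash
python3 - <<'E'
from h import *
s=state();print(s['ee_pos'],s['contact_force'])
P=[snap(n,n+'9') for n in('scene','side','wrist')]
def prj(f,p):
    d=np.load(f'pics/{f}.npz');q=d['P'][:3,:3].T@(np.array(p)-d['P'][:3,3]);K=d['K'];return K[0,0]*q[0]/q[2]+K[0,2],K[1,1]*q[1]/q[2]+K[1,2]
w=P[2]['pixels'];d=np.load('pics/wrist9.npz');K=d['K'];T=d['P']
for p in([.5782,.2013,.135],):
    q=T[:3,:3].T@(np.array(p)-T[:3,3]);r=np.hypot(*q[:2]);t=np.arctan2(r,q[2]);print('pred cap wrist',K[0,2]+K[0,0]*t*q[0]/r,K[1,2]+K[1,1]*t*q[1]/r)
g=w.max(2)
for v in range(200,285,3): print(v,''.join(' .:-=+*#%@'[min(9,x//20)] for x in g[v,200:364:2]))
u,v=map(int,prj('side9',[.593,-.04,.17]));g=P[1]['pixels'].max(2)
for y in range(v-14,v+22): print(y,''.join('#' if x<25 else '%' if x<45 else '+' if x<80 else '.' for x in g[y,u-25:u+25]))
E
```

```text
[0.58373664 0.20570838 0.07723654] [-21.50563872   2.25092625   9.86463279]
pred cap wrist 261.37785536825936 288.18965740487727
200 ==========================================================================+*****##
203 ==========================================================================+*****##
206 ==========================================================================+****###
209 ==========================================================================+*#**##*
212 ==========================================================================*%@@@%#*
215 ==========================================================================%@@@@@#*
218 =========================================================================+@@@@@@**
221 ===============================++++++++===================================@@@@@@#*
224 =============================++++====+++++===============================+@@@@@@**
227 ===========================++==--------=+++==============================+@@@@@%**
230 ==========================++=-:::-----::--+++============================+@@@@@@#*
233 ==========
[... 2831 characters left out ...]
%%%%%++%%%%%%%%%%%%%%%++................
214 %%%%%%%%%%%%%%%%%%%%%%%%%%%%%%%%++................
215 %%%%%%%%%%%%%%%%%%%%%%%%%%%%%%%++.................
216 %%%%%%%%%%%+%%%%%%%%%%%%%%+++++++.................
217 %%%%%%%%%++++%%%%%%%%%%%%%+++++++.................
218 %%%%%%%%++++%%%%%%%%%%%%%%+++++++.................
219 %%%%%%++++++%%%%%%%%%%%%%%+++++++.................
220 %%%+++++++++%%%%%%%%%%%%%%++++++++................
221 +++++++++++%%%%%%%%%%%%%%%++++++++................
222 ++++++++++%%%%%%%%%%%%%%%%++++++++................
223 ++.++++++%%%%%%%%%%%%%%%%%++++++++................
224 .+++++++%%%%%%%%%%%%%%%%%%++++++++................
225 ++++++%%%%##%#%%%%%%%%%%%%++++++++................
```

The roller sits against the pushing finger and stands at its hard stop: another 2 mm of command moved it only 0.1 mm while the force rose from 16 to 21 N. The stopper is still seated, so I'm handing in.

```bash
python3 -c "
from bench import *
print(hand_in())"
```

```text
the job is handed in; nothing more can be done
None
```

The stopper is fully down in the amber bottle's neck and released, and the tensioner arm is past its click and held against its stop at about 21 N; the job was handed in at about 22 s, with no verdict returned.

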